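# Latch the specimen-pot cabinet

### The arm

A 6-joint arm with a two-finger parallel gripper is mounted at the origin on the work surface. World frame = base frame: x ahead of the robot, y to its left, z up, the work surface at z = 0. Lengths are in m, angles in rad, forces in N, time in s.
With the tool pointing down it reaches from about 0.4 to 0.925 m from the base axis. Payload 3.4 kg.
Tool frame: the origin (TCP) lies at the centre of the arm's flange, where the gripper is bolted on; the fingertips stand 173 mm ahead of it and the grasp point (between the pads) lies 155 mm ahead of it; z points along the fingers, y is the direction in which the jaws open and shut (so a half turn about z gives the same grasp; the last joint's range is limited). The gripper opens to 85 mm and grips with 20 to 120 N. Pads are 22 mm wide; open, the fingers measure 114 mm over their backs; the gripper's body (76 mm by 85 mm) begins 54 mm behind the grasp point. The pads swing forward as they close: fully open they stand 13 mm farther back than shut.
Start: joints at [1.101, 0.307, 1.506, -0, 1.328, -0.073], TCP at [0.222, 0.53, 0.405] pointing down, gripper open.
Joint ranges: [-3.12, 3.12], [-1.05, 2.28], [0.14, 2.33], [-1.42, 4.57], [0.1, 2.73], [-2.68, 2.68]. Speed limits (rad/s): [2.57, 2.57, 3.14, 3.14, 3.14, 3.14].

### API

Orientations are given as a unit quaternion [x, y, z, w].
In Python, from plant import env gives the robot as it stands. The module is installed in compiled form; this text tells all that it offers.
- The arm moves only by the tool play_rows, never from a script. Its argument "series" is text: rows parted by semicolons, each of 6 numbers parted by spaces: the shift along the tool's x, y, z in m, then the turn, a rotation vector about the tool's x, y, z in rad. A call has 1 to 8 rows; each row is the pose to reach, as a shift and turn from the pose measured when the call began, along the tool's axes at that moment; what a row does not reach only later rows make up. A row lasts 1/8 s, in which the tool goes at most 62.5 mm and 10.7 degrees, less where a joint would pass 70% of its speed; a pose out of reach is approached as far as the arm can. A call with a gripper value outside its range is refused whole. "claw" is the closure, from -1 (fully open) to 1 (shut), set as the call begins (left out, the last holds). The fingers move at their own pace and stop on an object; "squeeze" is the grip in N (left out, the last holds). Time passes only in rows, so rows that repeat a pose let the fingers close. It gives the time, the measured TCP pose, the force and the opening at its end, in the units of the state.
- env.read_state(): the state, without advancing time (a new reading comes with each control period).
- env.capture(name): name is "side" or "top"; returns a dict with "pixels" (420x560x3 uint8, red, green, blue), "fovy" (degrees; the focal length in pixels is half the picture's height over the tangent of half this angle, whatever the lens; pixels are square), "cx", "cy" (the principal point, pixels), "cam_to_world" (4x4, takes a point from camera to world coordinates). Camera axes: x right, y up, looking along -z (the intrinsics and any distortion apply to the point x, -y, -z); pixel columns grow to the right and rows downward; lengths in m; the calibration is good to about 2 mm. A picture is of the moment at which its call begins. There is no depth.
- env.sign_off(): hands the job in, once; it reports no verdict.
Trained networks look in a picture, given as the dict that the camera call returned (one of the last four; its "shot" number tells which), for a name from the list of things; names that differ only in an ending like _2 or _b are one class to them, and where a whole thing is asked for, a point or a joint stands for the part that bears it (a point fixed in the world has none). Each returns a list of dicts, best first, with "p" (0 to 1); they miss things now and then, are a little off and sometimes report something else, mostly with a low value. They report only what shows in the picture. A call takes as long as a camera call.
- env.find_in(query, picture): "position" ([x, y, z] in m, in world coordinates, good to about 4 mm: the middle of the surface that is visible of it).
- env.silhouettes(query, picture): "pixels" (420x560 bool, what is visible of it).
- env.mark_of(query, picture): "position" ([x, y, z] in m, in world coordinates, good to about 4 mm: a listed point, or the origin of a listed thing).
The state is a dict: "time_s": time; "joint_positions": joint angles; "joint_velocities": joint speeds; "tau": joint torques, N m; "position": TCP position; "eef_rot": TCP orientation; "force": force on the tool from outside, world axes, zero at the start; "torque": the same for the moment, N m; "finger_gap": finger opening in m.
Only numpy, scipy, OpenCV 4.12 (cv2) and the standard library are available. Lean on these libraries where they do the work, as an engineer would, in place of code of your own. Each camera call takes 0.05 s, during which the arm holds its last target. There are 200 camera calls.

### The job

Two small white bench cabinets stand with their grey doors ajar: one has red-capped specimen pots standing on top, the other blue-capped tubes. Push the door of the cabinet with the red-capped pots fully shut until its sprung latch snaps in, so that it stays shut by itself. Leave the door of the other cabinet standing open as it is.

Things in the scene. Friction and masses are not known exactly. Their poses are not given: they have to be found in the camera images.
- pot_door (a joint): Opening angle (rad) of the grey door of the cabinet with red-capped pots on it: 0 = shut; it opens towards the robot, starts 0.45 to 0.9 and stays where left. Upright hinge at its left edge seen from the robot. Door 219 mm wide, 12 thick, from 6 to 196 mm above the bench. Cabinets 240 wide, 200 deep, 200 high, fixed; pots 75 tall stand on the rear half of the top, its front half is clear.
- pot_push (a point): Pushing point on that door's flat outer face, 160 mm above the bench, 36 below the upper edge, 190 from the hinge axis, 29 from the free edge. Axes turn with the door: x through the door from outer to inner face (push this way), y along the door to the hinge axis (upright, in the outer face, 190 mm along +y), z up. Opening turns them clockwise seen from above.
- pot_latch (a joint): Travel (m) of that door's brass bolt into the door: 0 = out, 0.014 = in. It sticks 12 mm out of the free edge, 90 to 115 mm above the bench; its 30 degree bevel meets the cabinet's steel strike at a door angle of about 0.1 rad, and it springs out behind the strike at about 0.01 rad. Riding over takes up to about 10 N at the pushing point. The shut door stops firmly at 0.
- tube_push (a point): The same point, with the same axes, on the like door of the other cabinet, which has blue-capped tubes 115 mm tall on its top. Also ajar, 0.45 to 0.9 rad; this door must be left as it stands. Either cabinet may be the left one; their fronts face the robot within about 12 degrees.

How it is judged:
By the outcome, as a careful person would: the job done as asked, in the order asked, and still so for the second after the job is handed in, with the robot touching nothing.
It also fails if it takes over 34 s, if anything falls off the work surface, if the arm or the gripper's body presses on something with over 40 N, if the wrist force passes 120 N, or if a joint passes its speed limit or range.

## Working session

There is one attempt and no reset: what is moved stays moved. The work goes in short steps, Python scripts to look and compute and a tool call to move; the robot and the scene stay as the last step left them, time stands still between calls to the robot, and variables do not carry over. Pictures are saved under pics/ and viewed, about 8 in all and at most 12, crops included, and the job is handed in when it is done.

Besides the shell and the picture viewer there is one more tool, called after "Emit:" as name(argument=value, ...), one argument or row to a line, values as JSON. play_rows: Moves the arm, as the interface text tells. Its arguments: {"type":"object","properties":{"series":{"type":"string"},"claw":{"type":"number"},"squeeze":{"type":"number"}},"required":["series"]}

```bash
mkdir -p pics
python3 - <<'E'
from plant import env
import cv2,numpy as np
s=env.read_state();print(s)
for n in("side","top"):
    p=env.capture(n);cv2.imwrite(f"pics/{n}0.png",p["pixels"][:,:,::-1])
    print(n,p["fovy"],np.round(p["cam_to_world"],3).tolist(),[k for k in p])
    for q in("pot_push","tube_push"):
        print(q,"mark",[(np.round(d["position"],3).tolist(),round(d["p"],2)) for d in env.mark_of(q,p)],"find",[(np.round(d["position"],3).tolist(),round(d["p"],2)) for d in env.find_in(q,p)])
E
```

```text
{'time_s': 0.0, 'joint_positions': array([ 1.10051790e+00,  3.07600177e-01,  1.50767956e+00,  1.03292419e-05,
        1.32839701e+00, -7.35096203e-02]), 'joint_velocities': array([-0.00081348,  0.00165999,  0.00149579, -0.00087785,  0.00041046,
        0.00103782]), 'tau': array([-5.83535439e-04, -4.57555568e+01, -2.51913536e+01, -3.91008450e-05,
        1.35026174e-02,  1.54223591e-05]), 'position': array([0.22207484, 0.53001671, 0.40376277]), 'eef_rot': array([ 1.97086793e-01,  9.80385491e-01, -1.00241974e-03, -2.84676417e-04]), 'force': array([ 0.74964051, -0.26843432, -0.47238217]), 'torque': array([ 0.03263408, -0.02042485, -0.05205994]), 'finger_gap': 0.08546687613629217}
side 50.96378601166244 [[-0.988, 0.083, -0.128, 0.491], [-0.151, -0.651, 0.744, 0.721], [-0.022, 0.755, 0.656, 0.752], [0.0, 0.0, 0.0, 1.0]] ['pixels', 'fovy', 'cx', 'cy', 'cam_to_world', 'shot']
pot_push mark [([0.471, 0.228, 0.158], 0.63)] find [([0.535, 0.298, 0.126], 0.78)]
tube_push mark [] find [([0.548, -0.186, 0.116], 0.62)]
top 43.549271140188516 [[-0.01, 0.983, -0.186, 0.347], [-1.0, -0.008, 0.01, -0.003], [0.008, 0.186, 0.983, 1.41], [0.0, 0.0, 0.0, 1.0]] ['pixels', 'fovy', 'cx', 'cy', 'cam_to_world', 'shot']
pot_push mark [([0.465, 0.233, 0.159], 0.78)] find [([0.505, 0.266, 0.19], 0.91)]
tube_push mark [([0.491, -0.256, 0.163], 0.93)] find [([0.54, -0.196, 0.143], 0.9)]
```

View pics/side0.png

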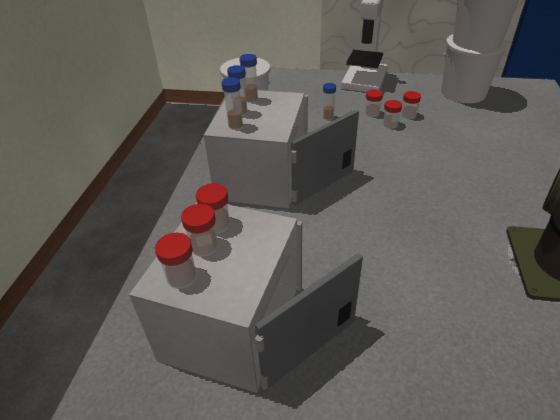

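View pics/top0.png

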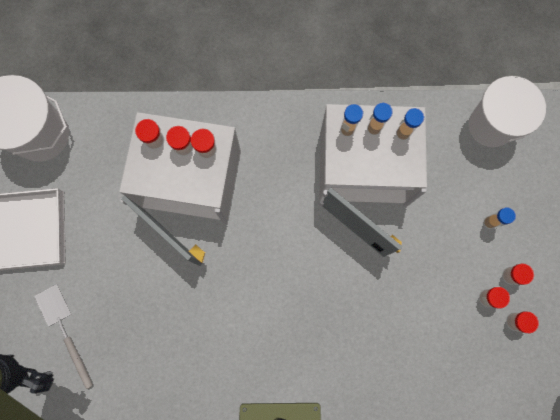

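The red-pot cabinet is the left one: in the top picture its top spans (122–235, 115–215), and its door runs from the hinge at about (125,198) to the free edge at about (202,264). The blue-tube cabinet is on the right, with its door from (327,193) to (397,245). Next I cast these pixels to world positions.

```bash
cat > h.py <<'E'
from plant import env
import cv2,numpy as np
def ray(p,u,v,z):
    f=p["pixels"].shape[0]/2/np.tan(np.radians(p["fovy"]/2))
    T=p["cam_to_world"]; d=T[:3,:3]@np.array([(u-p["cx"])/f,-(v-p["cy"])/f,-1.]); o=T[:3,3]
    return o+d*(z-o[2])/d[2]
E
python3 - <<'E'
from h import *
p=env.capture("top");print(p["cx"],p["cy"])
for n,u,v,z in[("FL",122,197,.2),("FR",218,213,.2),("BR",235,125,.2),("BL",137,115,.2),("hinge",127,197,.196),("free",202,264,.196)]:
    print(n,np.round(ray(p,u,v,z),3))
for c in("top","top","side"):
    q=env.capture(c);print([np.round(d["position"],3) for d in env.mark_of("pot_push",q)])
m=env.silhouettes("pot_push",p)
if m: 
    cv2.imwrite("pics/m.png",m[0]["pixels"].astype(np.uint8)*255)
im=cv2.resize(p["pixels"][95:285,100:260,::-1],None,fx=3.1,fy=3.1,interpolation=cv2.INTER_CUBIC)
cv2.imwrite("pics/c.png",im)
E
```

```text
284.29468835811593 205.48700451654125
FL [0.6   0.365 0.2  ]
FR [0.56 0.14 0.2 ]
BR [0.775 0.102 0.2  ]
BL [0.802 0.339 0.2  ]
hinge [0.6   0.355 0.196]
free [0.442 0.176 0.196]
[array([0.469, 0.233, 0.159])]
[array([0.466, 0.235, 0.161])]
[array([0.471, 0.226, 0.159])]
```

View pics/c.png

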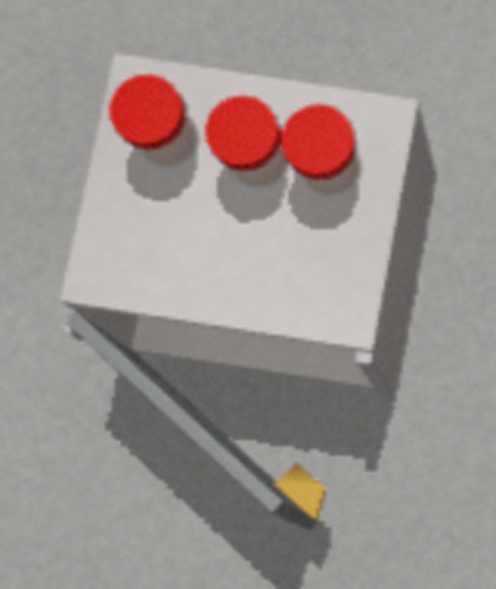

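The crop shows the door's top edge, with the hinge end of the outer face at (70,320) and the free outer corner at (275,512), and the brass bolt beyond it at (300,490). The cabinet's top corners are at (63,300), (372,350), (418,100) and (115,55).

Run:
```python
from h import *
p=env.capture("top")
P={}
for n,u,v,z in[("FL",63,300,.2),("FR",372,350,.2),("BR",418,100,.2),("BL",115,55,.2),("hinge",70,320,.196),("free",275,512,.196)]:
    P[n]=ray(p,100+u/3.1,95+v/3.1,z);print(n,np.round(P[n],3))
a=lambda v:np.arctan2(v[1],v[0])
for x,y in(("FR","FL"),("BR","BL"),("free","hinge")):print(x,y,round(np.linalg.norm(P[x]-P[y]),3),round(a(P[y]-P[x]),3))
for x,y in(("FL","BL"),("FR","BR")):print(x,y,round(np.linalg.norm(P[x]-P[y]),3),round(a(P[y]-P[x])+np.pi/2,3))
```

```text
FL [0.612 0.37  0.2  ]
FR [0.572 0.135 0.2  ]
BR [0.769 0.102 0.2  ]
BL [0.807 0.339 0.2  ]
hinge [0.597 0.365 0.196]
free [0.451 0.206 0.196]
FR FL 0.238 1.4
BR BL 0.24 1.409
free hinge 0.216 0.824
FL BL 0.198 1.413
FR BR 0.2 1.404
```

The cabinet yaw is consistent along all its edges. The hinge is at about (0.597, 0.366), the opening about 0.58 rad, and the push point about (0.468, 0.228), which agrees with the network. The tool's −x axis already points roughly along the push. I'll close the fingers and go to the front of the door, staying high.

Emit:
play_rows(
  series="-0.036 -0.020 0 0 0 0; -0.072 -0.041 0 0 0 0; -0.108 -0.061 0 0 0 0; -0.144 -0.082 0 0 0 0; -0.180 -0.102 0 0 0 0; -0.216 -0.122 0 0 0 0; -0.252 -0.143 0 0 0 0; -0.287 -0.163 0 0 0 0",
  claw=1,
  squeeze=40,
)

```text
time_s: 1.95
position: [0.4247, 0.2679, 0.4049]
eef_rot: [0.197, 0.98, 0.0, 0.0]
force: [0.2, 0.3, -0.2]
finger_gap: 0.0003
```

Emit:
play_rows(
  series="0 0 0.02 0 0 0; 0 0 0.04 0 0 0; 0 0 0.06 0 0 0; 0 0 0.08 0 0 0; 0 0 0.08 0 0 0",
)

```text
time_s: 2.58
position: [0.4241, 0.2676, 0.3237]
eef_rot: [0.197, 0.98, -0.001, -0.001]
force: [-0.5, -0.5, -0.0]
finger_gap: 0.0002
```

Run:
```python
from h import *
s=env.read_state();print(s["time_s"],s["position"],s["eef_rot"],s["force"],s["finger_gap"])
a=env.capture("top")["pixels"][80:320,80:300,::-1];b=env.capture("side")["pixels"][130:420,130:430,::-1]
cv2.imwrite("pics/d.png",np.hstack([cv2.resize(a,(390,425)),cv2.resize(b,(400,425))]))
```

```text
2.575 [0.42412135 0.26757126 0.32367662] [ 1.97188725e-01  9.80364415e-01 -9.13556583e-04 -1.17733868e-03] [-0.50179758 -0.4655502  -0.00488496] 0.00020403146435396234
```

View pics/d.png

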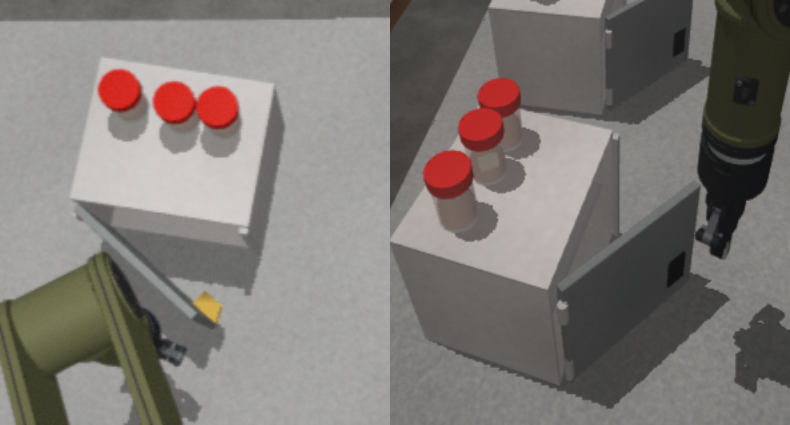

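The closed fingertips are in front of the door's outer face near the push point (top part at (175,350)), and nothing has been touched. I'll push along the arc.

Emit:
play_rows(
  series="-0.020 -0.007 0 0 0 0; -0.038 -0.014 0 0 0 0; -0.050 -0.018 0 0 0 0; -0.062 -0.023 0 0 0 0; -0.074 -0.027 0 0 0 0; -0.087 -0.029 0 0 0 0; -0.100 -0.031 0 0 0 0; -0.112 -0.033 0 0 0 0",
)

```text
time_s: 3.68
position: [0.5163, 0.1939, 0.3252]
eef_rot: [0.197, 0.98, 0.0, 0.0]
force: [0.8, 0.1, 0.1]
finger_gap: 0.0003
```

Emit:
play_rows(
  series="-0.006 0 0 0 0 0; -0.012 0 0 0 0 0; -0.018 0 0 0 0 0; -0.023 0 0 0 0 0",
)

```text
time_s: 4.18
position: [0.5366, 0.1855, 0.325]
eef_rot: [0.197, 0.98, 0.001, -0.001]
force: [-4.7, 4.1, 1.8]
finger_gap: 0.0001
```

Run:
```python
from h import *
s=env.read_state();print(s["time_s"],s["position"],s["force"])
a=env.capture("top");b=env.capture("side")
for p in(a,b):print([np.round(d["position"],3) for d in env.mark_of("pot_push",p)])
a=a["pixels"][80:320,80:300,::-1];b=b["pixels"][130:420,130:430,::-1]
cv2.imwrite("pics/e.png",np.hstack([cv2.resize(a,(390,425)),cv2.resize(b,(400,425))]))
```

```text
4.175 [0.53655072 0.1855424  0.32502624] [-4.69154263  4.05329683  1.84543114]
[array([0.547, 0.189, 0.156])]
[array([0.551, 0.184, 0.156])]
```

View pics/e.png

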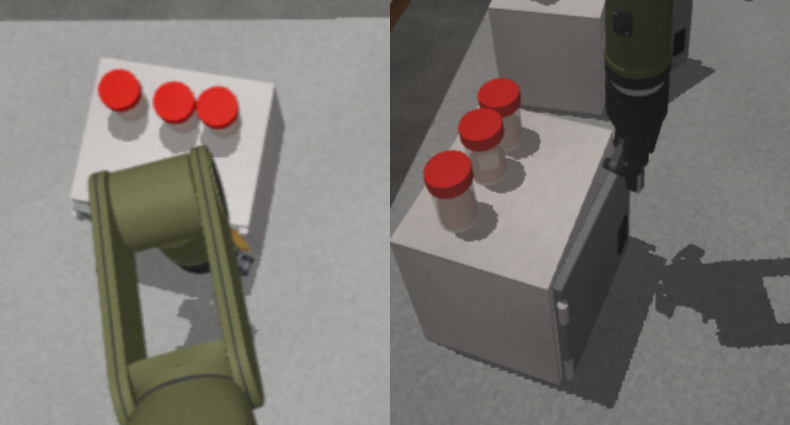

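The door is nearly shut, with about 0.1 rad left, and the force has risen to 6 N where the bolt meets the strike. I'll continue along the closed-door normal.

Emit:
play_rows(
  series="-0.004 0 0 0 0 0; -0.008 0.001 0 0 0 0; -0.012 0.002 0 0 0 0; -0.015 0.003 0 0 0 0; -0.018 0.004 0 0 0 0",
)

```text
time_s: 5.0
position: [0.5528, 0.182, 0.3249]
eef_rot: [0.197, 0.98, -0.001, -0.004]
force: [-15.7, 2.3, 9.3]
finger_gap: 0.0003
```

Emit:
play_rows(
  series="-0.002 0 0 0 0 0; -0.004 0.001 0 0 0 0; -0.004 0.001 0 0 0 0",
)

```text
time_s: 5.38
position: [0.5538, 0.1818, 0.325]
eef_rot: [0.197, 0.98, -0.001, -0.008]
force: [-12.8, 3.6, 8.4]
finger_gap: -0.0
```

Emit:
play_rows(
  series="-0.003 0.001 0 0 0 0; -0.006 0.001 0 0 0 0; -0.008 0.002 0 0 0 0; -0.008 0.002 0 0 0 0",
)

```text
time_s: 5.88
position: [0.556, 0.1816, 0.325]
eef_rot: [0.197, 0.98, -0.002, -0.016]
force: [-23.0, 3.9, 15.7]
finger_gap: -0.0005
```

Run:
```python
from h import *
s=env.read_state();print(s["time_s"],s["position"],s["force"],s["torque"])
a=env.capture("top");b=env.capture("side")
for p in(a,b):print([np.round(d["position"],3) for d in env.mark_of("pot_push",p)])
a=a["pixels"][150:280,110:240,::-1];b=b["pixels"][200:400,220:400,::-1]
cv2.imwrite("pics/f.png",np.hstack([cv2.resize(a,(400,400)),cv2.resize(b,(360,400))]))
```

```text
5.875 [0.55604715 0.18155769 0.32502743] [-22.99230868   3.92626332  15.66255086] [0.65266314 2.6963426  0.22573597]
[]
[array([0.566, 0.179, 0.157])]
```

View pics/f.png

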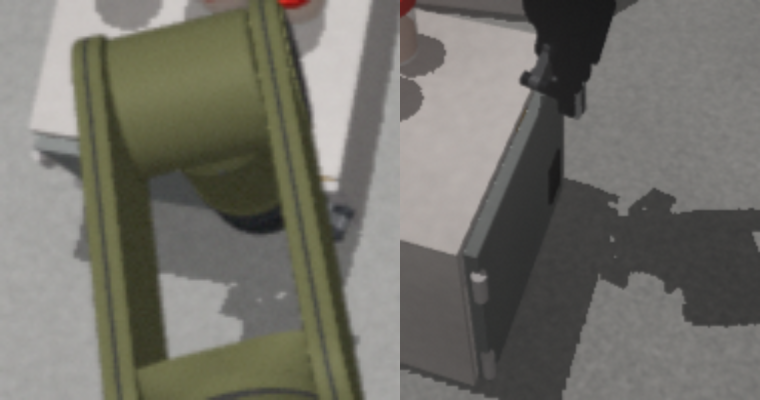

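The door looks flush with the cabinet, and the network puts the push point at (0.566, 0.179), exactly the predicted shut position. A 23 N push, well above the 10 N needed to ride over, no longer moves it. I'll back off and check.

Emit:
play_rows(
  series="0.01 -0.002 0 0 0 0; 0.03 -0.005 0 0 0 0; 0.06 -0.01 0 0 0 0; 0.09 -0.01 0 0 0 0; 0.12 -0.01 0 0 0 0; 0.12 -0.01 -0.03 0 0 0; 0.12 -0.01 -0.06 0 0 0; 0.12 -0.01 -0.08 0 0 0",
)

```text
time_s: 7.08
position: [0.4441, 0.2186, 0.4103]
eef_rot: [0.197, 0.98, -0.001, -0.014]
force: [0.1, -0.1, -1.0]
finger_gap: 0.0002
```

Emit:
play_rows(
  series="0.03 0.02 0 0 0 0; 0.06 0.04 0 0 0 0; 0.09 0.06 0 0 0 0; 0.12 0.08 0 0 0 0; 0.15 0.11 0 0 0 0; 0.17 0.14 0 0 0 0; 0.18 0.16 0 0 0 0; 0.18 0.16 0 0 0 0",
)

```text
time_s: 8.07
position: [0.34, 0.4368, 0.4139]
eef_rot: [0.196, 0.981, -0.001, -0.014]
force: [-0.3, 0.2, -0.9]
finger_gap: 0.0
```

Run:
```python
from h import *
s=env.read_state();print(s["time_s"],s["position"],s["force"])
a=env.capture("top");b=env.capture("side")
for p in(a,b):print([[np.round(d["position"],3) for d in env.mark_of(k,p)] for k in("pot_push","tube_push")])
a=a["pixels"][150:250,110:230,::-1];b=b["pixels"][200:400,230:400,::-1]
cv2.imwrite("pics/g.png",np.hstack([cv2.resize(a,(456,380),interpolation=2),cv2.resize(b,(323,380),interpolation=2)]))
```

```text
8.075 [0.33998109 0.43683776 0.41385575] [-0.27551064  0.20916051 -0.94370343]
[[array([0.562, 0.186, 0.159])], [array([ 0.492, -0.258,  0.166])]]
[[array([0.565, 0.181, 0.16 ])], [array([ 0.488, -0.258,  0.159])]]
```

View pics/g.png

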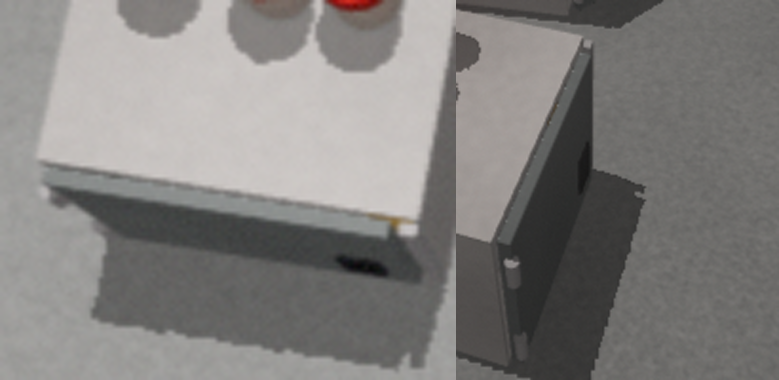

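The door now lies along the cabinet front, but a thin gold sliver shows at about (390,218), near the free corner. I'll measure the edge angle more carefully before trusting the latch.

Run:
```python
from h import *
I=[]
for i in range(6):
    a=env.capture("top");I.append(a["pixels"].astype(float))
m=np.mean(I,0)
c=m[185:225,112:232,::-1]
cv2.imwrite("pics/k.png",cv2.resize(np.clip(c*1.3,0,255).astype(np.uint8),None,fx=6.5,fy=6.5,interpolation=cv2.INTER_NEAREST))
# edges along columns: luminance drops at cabinet/door-top and door-top/door-face
g=m.mean(2)
for u in range(128,212,8): print(u,g[188:216,u].round().astype(int))
```

```text
128 [191 192 192 192 189 156 109 134 138 138 136 104  72  68  80 106 142 154
 155 158 160 156 151 149 152 155 155 156]
136 [194 194 194 195 196 194 172 118 143 140 138 137 123  77  68  68  68  69
  69  72  93 114 119 125 150 154 154 156]
144 [195 195 195 196 195 196 196 189 132 124 140 140 138 131  81  68  68  68
  68  70  68  69  69  69  76  96 100 102]
152 [196 196 195 195 196 197 197 197 192 141 122 140 141 141 136  93  69  67
  69  69  68  68  69  68  69  74  94  98]
160 [196 196 195 195 195 196 197 196 197 194 165 123 141 142 142 141 110  74
  67  66  66  67  68  68  68  69  72  88]
168 [197 198 199 199 198 198 199 199 198 198 196 181 136 146 144 142 142 128
  77  67  66  66  66  67  67  67  68  69]
176 [198 197 199 199 199 198 198 198 199 199 198 198 193 137 131 142 143 142
 134  82  68  68  66  67  66  65  67  67]
184 [197 197 198 198 198 198 199 199 199 198 198 198 199 193 145 117 140 142
 141 138  97  71  67  68  65  66  66  67]
192 [197 198 198 198 198 199 199 199 200 200 200 199 199 200 197 166 125 145
 145 144 140 118  76  69  67  67  67  67]
200 [198 197 197 197 198 198 198 199 200 199 199 200 201 200 200 198 183 134
 144 146 145 143 134  79  68  67  67  67]
208 [195 195 195 196 197 197 198 198 199 200 198 197 197 199 199 199 199 193
 124 116 143 144 144 138  87  71  68  68]
```

View pics/k.png

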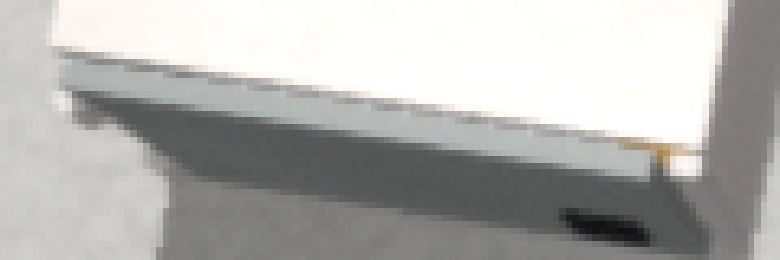

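The spacing between the cabinet edge and the door's outer edge is constant, at 6.0–6.2 px over 72 columns. The door is therefore at 0 ± about 0.002 rad, below the 0.01 rad at which the bolt springs out. The gold sliver is the bolt seen through the thin, even clearance gap. I'm handing it in.

```bash
python3 -c "
from plant import env
print(env.read_state()['time_s'],env.sign_off())"
```

```text
the job is handed in; nothing more can be done
8.675 None
```

I pushed the door of the red-capped-pot cabinet (the left one) shut with the closed fingertips, backed the arm clear and handed the job in at 8.7 s.

- **Door shut:** After I let go, the gap between door and cabinet was even along the door's width. That puts the door at 0 ± about 0.002 rad, below the 0.01 rad at which the bolt springs out. In the final push it barely moved under about 28 N, well above the 10 N needed to ride over the strike. I did not see the bolt engage or try pulling the door. That it latched is inferred from the angle and the push.
- **Other door:** The blue-tube door was not touched. Its push point read (0.490, −0.258) at the end and (0.491, −0.256) at the start, which is within measurement error.
- **Forces:** The highest wrist force read was about 28 N. Up to 16 N of that was upward at the fingers during the final push; I took it as friction against the door and did not confirm the cause.
- **Small disagreement:** The network's final push-point reading was about 4 to 8 mm off the predicted shut position in the top view and 1 to 3 mm off in the side view. I relied on the direct edge measurement instead.

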